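Free the jammed tube insert of a block heater

ROBOT

A 7-joint arm with a two-finger parallel gripper is mounted at the origin on the work surface. World frame = base frame: x ahead of the robot, y to its left, z up, the work surface at z = 0. Lengths are in m, angles in rad, forces in N, time in s.
With the tool pointing down it reaches from about 0.4 to 0.85 m from the base axis. Payload 10.4 kg.
Tool frame: the origin (TCP) lies between the finger pads; the fingertips stand ahead of it and the grasp point (between the pads) lies 3 mm ahead of it (r.tips_ahead is the z of the fingertips in the tool frame, in m); z points along the fingers, y is the line along which they close (so a half turn about z gives the same grasp; the last joint's range is limited). The gripper opens to 87 mm and grips with 3 to 60 N. Pads are 19 mm wide; open, the fingers measure 117 mm over their backs; the gripper's body (75 mm by 190 mm) begins 51 mm behind the grasp point.
Start: joints at [-1.23, 0.332, -0.065, 1.46, 0.022, 1.35, -0.088], TCP at [0.222, 0.584, 0.245] pointing down, gripper open.
Joint ranges: [-2.6, 2.6], [-0.5, 2.12], [-1.47, 1.34], [0.16, 2.42], [-1.27, 4.41], [0.06, 2.06], [-2.6, 2.6]. Speed limits (rad/s): [2.22, 2.22, 2.79, 2.79, 3.14, 3.14, 3.14].

INTERFACE

Orientations are given as a unit quaternion [x, y, z, w].
In Python, from bench import telemetry, camera, get_calibration, r gives the robot as it stands.
- The arm moves only by the tool drive_tool, never from a script. Its argument "series" is one flat list of numbers, 7 for each row, row after row: the turn, a rotation vector about the tool's x, y, z in units of 5 degrees (1.0 is 5 degrees), then the shift along the tool's x, y, z in units of 40 mm (1.0 is 40 mm), then the opening, from -1 (shut) to 1 (fully open). A call has 1 to 10 rows; each row is the pose to reach, as a shift and turn from the pose commanded when the call began, along the tool's axes at that moment; what a row does not reach only later rows make up. A row lasts 1/12 s, in which the tool goes at most 41.7 mm and 7.16 degrees, less where a joint would pass 70% of its speed; a pose out of reach is approached as far as the arm can. A call with a gripper value outside its range is refused whole. The fingers move at their own pace and stop on an object; "grip_force" is the grip in N (left out, the last holds). Time passes only in rows, so rows that repeat a pose let the fingers close. It gives the time, the measured TCP pose, the force, the opening and the grip force at its end, in the units of the state.
- telemetry.read_state(): the state, without advancing time (a new reading comes with each control period).
- camera(name): name is "side" or "top"; returns the picture (400x640x3 uint8, red, green, blue); there is no depth.
- get_calibration(name): a dict with "fovy" (degrees; the focal length in pixels is half the picture's height over the tangent of half this angle, whatever the lens; pixels are square), "cx", "cy" (the principal point, pixels), "dist" ([k1, k2, p1, p2, k3] as OpenCV has them; the pictures are not rectified), "xyz" and "rotation" of the camera in the world. Camera axes: x right, y up, looking along -z (the intrinsics and any distortion apply to the point x, -y, -z); pixel columns grow to the right and rows downward; lengths in m; the calibration is good to about 2 mm. A picture is of the moment at which its call begins. get_calibration takes no time and is no camera call.
- r.close_job(): hands the job in; it is judged then, once.
The state is a dict: "time": time; "joint_positions": joint angles; "joint_vel": joint speeds; "joint_torque": joint torques, N m; "ee_pos": TCP position; "eef_rot": TCP orientation; "ft_force": force on the tool from outside, world axes, zero at the start; "torque": the same for the moment, N m; "width": finger opening in m; "grip_force": force on a finger pad.
Only numpy, scipy, OpenCV 4.12 (cv2) and the standard library are available. Lean on these libraries where they do the work, as an engineer would, in place of code of your own. Each camera call takes 0.05 s, during which the arm holds its last target. There are 200 camera calls.

TASK

The aluminium tube insert is jammed under the blue lips of the block heater's dock. Pick up the orange plastic block (not the dark metal bar of the same size) and with it knock the insert sideways along its channel, towards the open end, until it is clear of the lips; keep your fingers off the insert until then. Lay the orange block back down on the bench, lift the insert out and set it down upright in the blue tray, without dropping it.

Things in the scene. Friction and masses are not known exactly. Their poses are not given: they have to be found in the camera images.
- knocker_c (a point): Centre of the orange plastic block: a loose plain bar 36 (own x) x 110 (own y) x 32 (z) mm, about 0.15 kg, lying on the bench, so its centre is 16 mm up. A dark metal bar of the same size lies near it (either may be the nearer) and is not to be used.
- insert_c (a point): Centre of the loose aluminium tube insert (six dark holes in its top), 0.28 kg, 55 mm tall: this point is 27.5 mm above its underside. Upper part 34 (own x) x 60 (own y) mm; foot flange 52 (x) x 60 (y) x 8 mm tall. It starts upright in the dock, axes parallel to the dock's, centre at dock y = -52 to -46 mm.
- dock: Fixed heater dock, origin under its centre at bench level. Channel along own y, -85 to +85 mm, floor 6 mm up, end walls 21. For y below -40 blue lips 40 mm apart (16 to 21 mm up) trap the flange and a sprung pad jams it (5 to 15 N shifts it to +y). Beyond, open, side walls 14 mm up; insert centre is free past y = -10, stops at +55. Panel 32 mm high at x +46 to +106.
- tray_in (a point): Centre of the inner floor of the shallow blue tray, loose, about 0.9 kg: outside 170 (own x) x 150 (own y) x 22 mm (tall), walls and floor 4 mm thick.

How it is judged:
By the outcome, as a careful person would: the job done as asked, in the order asked, and still so for the second after the job is handed in, with the robot touching nothing.
It also fails if it takes over 58 s, if anything falls off the work surface, if the arm or the gripper's body presses on something with over 40 N, if the wrist force passes 120 N, or if a joint passes its speed limit or range.

## Working session

There is one attempt and no reset: what is moved stays moved. The work goes in short steps, Python scripts to look and compute and a tool call to move; the robot and the scene stay as the last step left them, time stands still between calls to the robot, and variables do not carry over. Pictures are saved under pics/ and viewed, at most 14 in all, crops included, and the job is handed in when it is done.

Besides the shell and the picture viewer there is one more tool, called after ">>>" as name(argument=value, ...), one argument or row to a line, values as JSON. drive_tool: Moves the arm, as the interface text tells. Its arguments: {"type":"object","properties":{"series":{"type":"array"},"grip_force":{"type":"number"}},"required":["series"]}

```bash
ls; mkdir -p pics; python3 - <<'E'
from bench import telemetry,camera,get_calibration,r
import cv2
for n in("top","side"):
    cv2.imwrite(f"pics/{n}0.png",camera(n)[:,:,::-1]); print(n,get_calibration(n))
print(telemetry.read_state(), r.tips_ahead)
E
```

```text
pics
top {'fovy': 49.120244463885605, 'cx': 316.89760895693166, 'cy': 205.93934715276905, 'dist': array([-0.09856477,  0.        ,  0.        ,  0.        ,  0.        ]), 'xyz': array([ 0.38698663, -0.01831722,  1.16093789]), 'rotation': array([-0.05891411,  0.03736432,  0.70953698, -0.70120632])}
side {'fovy': 55.20942730315794, 'cx': 318.72541567653997, 'cy': 200.95301549597144, 'dist': array([0.03048654, 0.        , 0.        , 0.        , 0.        ]), 'xyz': array([0.0067721 , 0.48784478, 0.5056266 ]), 'rotation': array([-0.19198561,  0.44428013,  0.80815656, -0.33561833])}
{'time': 0.1, 'joint_positions': array([-1.22958283,  0.33281562, -0.06465986,  1.46083704,  0.02160188,
        1.34990499, -0.08847445]), 'joint_vel': array([ 0.00074907,  0.00064752,  0.00153932, -0.00133295, -0.00089959,
       -0.00186419,  0.00239465]), 'joint_torque': array([ 4.81563420e-04, -6.24547219e+01,  2.39968265e-02, -3.90716708e+01,
       -6.16309955e-02,  3.65384202e-02,  9.50044455e-05]), 'ee_pos': array([0.22231431, 0.58379112, 0.24383874]), 'eef_rot': array([ 1.80901806e-01,  9.83500957e-01, -6.29956977e-04, -7.94534623e-05]), 'ft_force': array([ 0.19649117,  0.09956932, -0.42286276]), 'torque': array([-0.08264788,  0.02228927, -0.02549917]), 'grip_force': 0.0, 'width': 0.08703015594185624} 0.022
```

View pics/top0.png

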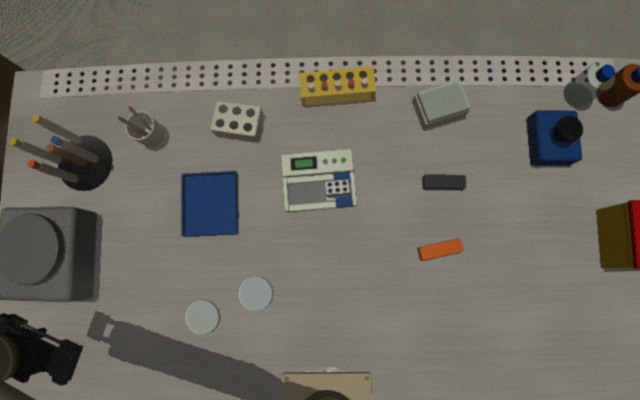

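View pics/side0.png

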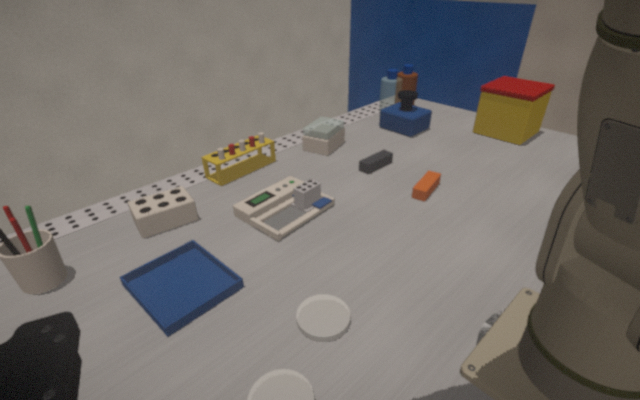

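The top view shows the tray at (210,204), the dock at (319,195) with the insert near (338,188), the orange block at (440,249) and the dark bar at (444,182). The lips are at the right end, so dock +y points left in the image, roughly world +y.

```bash
cat > h.py <<'E'
import numpy as np,cv2
from scipy.spatial.transform import Rotation as R
from bench import telemetry,camera,get_calibration,r
def K(n):
    c=get_calibration(n);f=200/np.tan(np.radians(c['fovy'])/2)
    return c,np.array([[f,0,c['cx']],[0,f,c['cy']],[0,0,1]])
def ray(n,px,z):
    c,k=K(n);u=cv2.undistortPoints(np.float64(px).reshape(-1,1,2),k,c['dist'])[:,0]
    d=R.from_quat(c['rotation']).apply(np.c_[u[:,0],-u[:,1],-np.ones(len(u))])
    o=c['xyz'];return o+d*((z-o[2])/d[:,2])[:,None]
def proj(n,P):
    c,k=K(n);p=R.from_quat(c['rotation']).inv().apply(np.atleast_2d(P)-c['xyz'])*[1,-1,-1]
    return cv2.projectPoints(p,np.zeros(3),np.zeros(3),k,c['dist'])[0][:,0]
def comp(mask,x0,y0,x1,y1):
    m=np.zeros_like(mask,np.uint8);m[y0:y1,x0:x1]=mask[y0:y1,x0:x1]
    cs=cv2.findContours(m,cv2.RETR_EXTERNAL,cv2.CHAIN_APPROX_NONE)[0]
    return max(cs,key=cv2.contourArea)
def rect(n,c,z):
    w=ray(n,c[:,0].astype(float),z)[:,:2]
    (a,s,t)=cv2.minAreaRect((w*1000).astype(np.float32));return np.round(a,1),np.round(s,1),round(t,1)
def tool(dw):  # world shift (m) -> tool axes in 40 mm units
    s=telemetry.read_state();return np.round(R.from_quat(s['eef_rot']).inv().apply(dw)/0.04,3)
E
python3 - <<'E'
from h import *
im=cv2.imread('pics/top0.png');hsv=cv2.cvtColor(im,cv2.COLOR_BGR2HSV);H,S,V=cv2.split(hsv)
c=comp((H<15)&(S>150)&(V>80),400,220,480,280);print('orange',rect('top',c,.032),rect('top',c,.016))
c=comp((H>95)&(H<130)&(S>130),170,160,250,250);print('tray',rect('top',c,.022),rect('top',c,0.011))
c=comp((V<60),400,165,480,200);print('bar',rect('top',c,.032))
c=comp((V>140),270,140,365,220);print('dock',rect('top',c,.02),cv2.minAreaRect(c))
a=cv2.resize(im[140:220,270:370],None,fx=6,fy=6,interpolation=cv2.INTER_CUBIC)
s=cv2.imread('pics/side0.png');b=cv2.resize(s[170:245,225:345],None,fx=5,fy=5,interpolation=cv2.INTER_CUBIC)
cv2.imwrite('pics/d.png',a);cv2.imwrite('pics/ds.png',b)
E
```

```text
orange (array([ 425.8, -300.9]), array([ 34. , 109.9]), 11.9) (array([ 426.3, -304.9]), array([ 34.5, 111.5]), 11.9)
tray (array([554.7, 302.6]), array([165.7, 144.2]), 1.7) (array([556.3, 305.7]), array([167.3, 145.6]), 1.7)
bar (array([ 600.8, -317.7]), array([109.8,  37.4]), 89.3)
dock (array([663.2,  16. ]), array([ 59.3, 190.7]), 4.2) ((316.4266357421875, 161.66824340820312), (21.621875762939453, 71.3404769897461), 84.95755004882812)
```

View pics/d.png

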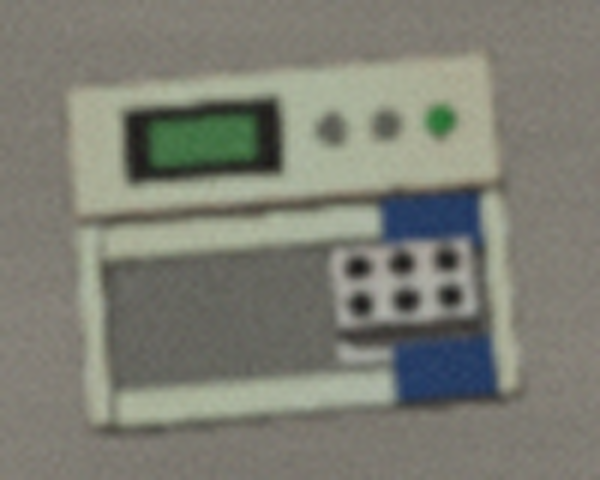

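View pics/ds.png

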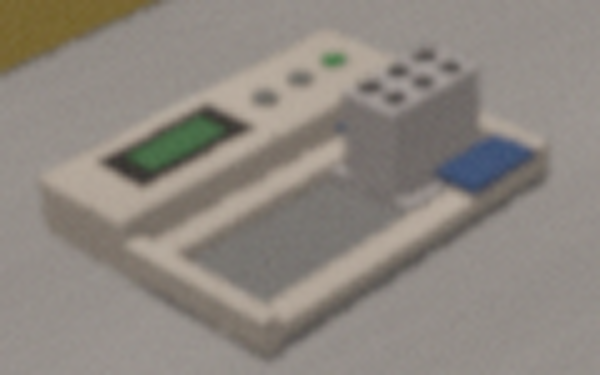

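The dock crop shows the panel corners at about (70,90), (488,55), (500,185) and (78,218). The insert's top corners are at (330,248), (470,235), (478,318) and (338,330). In the side crop the insert stands upright under the blue lips.

```bash
cat >> h.py <<'E'
def go(x,y,z,yaw):  # print row turn(5deg)+shift(40mm) to TCP x,y,z with tool down, tool y at yaw deg (mod 180)
    s=telemetry.read_state();q=R.from_quat(s['eef_rot'])
    best=None
    for k in(0,180,-180):
        a=np.radians(yaw+k);Y=np.array([np.cos(a),np.sin(a),0]);Z=np.array([0,0,-1.]);M=np.c_[np.cross(Y,Z),Y,Z]
        v=(q.inv()*R.from_matrix(M)).as_rotvec(degrees=True)/5
        if best is None or np.linalg.norm(v)<np.linalg.norm(best):best=v
    print(np.round(best,2),np.round(q.inv().apply(np.array([x,y,z])-s['ee_pos'])/.04,3))
E
python3 - <<'E'
from h import *
def f(l):return np.array(l)/6+[270,140]-.42
t=lambda p:np.round(p[:,:2]*1000,1).tolist()
P=ray('top',f([(70,90),(488,55),(500,185),(78,218)]),.032);print('panel',t(P))
I=ray('top',f([(330,248),(470,235),(478,318),(338,330)]),.061);print('ins',t(I),t(I.mean(0)[None]))
ydir=(P[0]-P[1]+P[3]-P[2])[:2];a=np.degrees(np.arctan2(*ydir[::-1]))-90
c,s=np.cos(np.radians(a)),np.sin(np.radians(a));xd=np.array([c,s]);yd=np.array([-s,c])
o=P.mean(0)[:2]-.076*xd;print('yaw',a,'origin',o,'insert in dock',(I.mean(0)[:2]-o)@np.c_[xd,yd])
# side-view check: insert top centre, orange centre
im=cv2.imread('pics/side0.png');H,S,V=cv2.split(cv2.cvtColor(im,cv2.COLOR_BGR2HSV))
k=comp((H<15)&(S>150)&(V>80),400,160,450,210);m=cv2.moments(k)
print('side orange px',m['m10']/m['m00'],m['m01']/m['m00'],'pred',proj('side',[.4258,-.3009,.018]))
J=ray('side',np.array([[340,100],[425,45],[480,72],[397,112]])/5+[225,170]-.4,.061);print('ins side',t(J),t(J.mean(0)[None]))
print(proj('top',[[.4258,-.3009,.032]]))
go(.55,.10,.2,11.9)
E
```

```text
panel [[681.2, 109.0], [693.9, -76.3], [635.0, -80.3], [623.3, 105.3]]
ins [[602.4, -5.7], [607.1, -65.4], [571.2, -68.1], [566.9, -8.7]] [[586.9, -37.0]]
yaw 3.7628671140134173 origin [0.58251937 0.00942147] insert in dock [ 0.00132829 -0.04659756]
side orange px 425.4861321230459 184.17599596570852 pred [[426.2719519  184.30338848]]
ins side [[593.8, 2.5], [603.9, -60.8], [566.2, -60.8], [567.1, -8.5]] [[582.7, -31.9]]
[[440.33228956 249.03532709]]
[-1.000e-02  1.000e-02  1.145e+01] [-11.96   -8.387   1.107]
```

>>> drive_tool(
  series=[0,0,11.45,-10,-7,1.1,1,0,0,11.45,-10,-7,1.1,1,0,0,11.45,-10,-7,1.1,1,0,0,11.45,-10,-7,1.1,1,0,0,11.45,-10,-7,1.1,1,0,0,11.45,-10,-7,1.1,1,0,0,11.45,-10,-7,1.1,1,0,0,11.45,-10,-7,1.1,1,0,0,11.45,-10,-7,1.1,1,0,0,11.45,-10,-7,1.1,1],
  grip_force=40,
)

```text
time: 0.93
ee_pos: [0.456, 0.2388, 0.2069]
eef_rot: [0.63, 0.776, 0.0, -0.0]
ft_force: [0.4, 0.9, 0.8]
width: 0.087
grip_force: 0.0
```

```bash
python3 -c "
from h import *
go(.426,-.301,.12,11.9)"
```

```text
[-0.   -0.   -0.01] [-13.053  -3.507   2.171]
```

>>> drive_tool(
  series=[0,0,0,-6.5,-1.7,1,1,0,0,0,-6.5,-1.7,1,1,0,0,0,-6.5,-1.7,1,1,0,0,0,-6.5,-1.7,1,1,0,0,0,-6.5,-1.7,1,1,0,0,0,-6.5,-1.7,1,1,0,0,0,-13,-3.5,2.1,1,0,0,0,-13,-3.5,2.1,1,0,0,0,-13,-3.5,2.1,1,0,0,0,-13,-3.5,2.1,1],
)

```text
time: 1.77
ee_pos: [0.4328, -0.1723, 0.1435]
eef_rot: [0.63, 0.777, 0.0, 0.0]
ft_force: [0.9, -0.1, -0.9]
width: 0.0869
grip_force: 0.0
```

```bash
python3 -c "
from h import *
go(.426,-.301,.12,11.9)"
```

```text
[ 0.01 -0.    0.  ] [-3.113 -0.831  0.586]
```

>>> drive_tool(
  series=[0,0,0,-3,-0.8,0.6,1,0,0,0,-3,-0.8,0.6,1,0,0,0,-3,-0.8,0.6,1,0,0,0,-3,-0.8,0.6,1,0,0,0,-3,-0.8,0.6,1,0,0,0,-3,-0.8,0.6,1],
)

```text
time: 2.27
ee_pos: [0.4266, -0.2942, 0.1192]
eef_rot: [0.63, 0.776, -0.0, -0.001]
ft_force: [0.5, -0.2, 0.8]
width: 0.087
grip_force: 0.0
```

```bash
python3 - <<'E'
from h import *
go(.426,-.301,.026,11.9);print(telemetry.read_state()['ee_pos'])
im=camera('side');cv2.imwrite('pics/s1.png',cv2.resize(im[100:240,330:530,::-1],None,fx=4,fy=4))
E
```

```text
[-0.01 -0.01 -0.01] [-0.165 -0.048  2.331]
[ 0.42663931 -0.29416898  0.11923943]
```

View pics/s1.png

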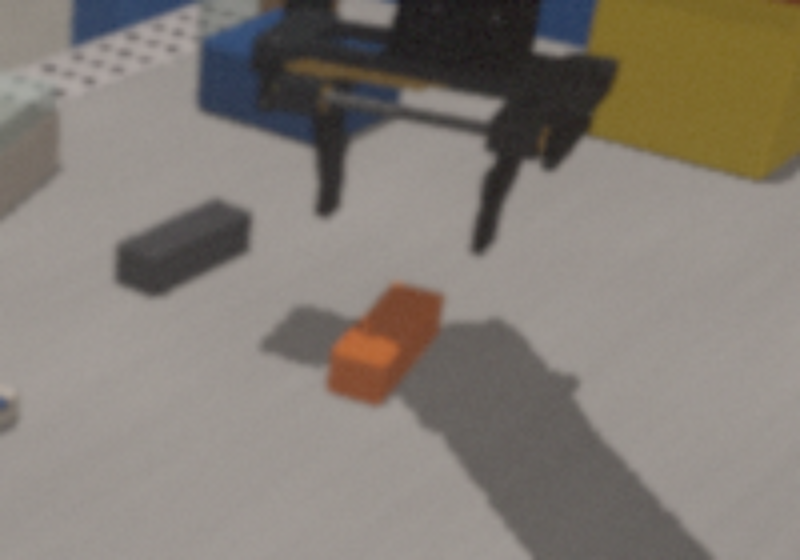

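The gripper is straddling the orange block (crop 385,340), aligned with it and above it. I'll descend and grip.

>>> drive_tool(
  series=[0,0,0,-0.16,-0.04,0.6,1,0,0,0,-0.16,-0.04,1.2,1,0,0,0,-0.16,-0.04,1.8,1,0,0,0,-0.16,-0.04,2.2,1,0,0,0,-0.16,-0.04,2.32,1,0,0,0,-0.16,-0.04,2.32,1,0,0,0,-0.16,-0.04,2.32,-1,0,0,0,-0.16,-0.04,2.32,-1,0,0,0,-0.16,-0.04,2.32,-1,0,0,0,-0.16,-0.04,2.32,-1],
  grip_force=40,
)

```text
time: 3.15
ee_pos: [0.4273, -0.3012, 0.0277]
eef_rot: [0.63, 0.777, 0.0, 0.001]
ft_force: [0.6, 0.5, 0.2]
width: 0.0681
grip_force: 0.0
```

>>> drive_tool(
  series=[0,0,0,0,0,0,-1,0,0,0,0,0,0,-1,0,0,0,0,0,0,-1,0,0,0,0,0,0,-1,0,0,0,0,0,0,-1,0,0,0,0,0,0,-1],
)

```text
time: 3.65
ee_pos: [0.4267, -0.301, 0.0268]
eef_rot: [0.63, 0.777, 0.0, -0.0]
ft_force: [0.3, 0.3, 0.6]
width: 0.0361
grip_force: 40.0
```

>>> drive_tool(
  series=[0,0,0,0,0,-0.5,-1,0,0,0,0,0,-1.2,-1,0,0,0,0,0,-2,-1,0,0,0,0,0,-2.7,-1,0,0,0,0,0,-3,-1,0,0,0,0,0,-3,-1],
)

```text
time: 4.15
ee_pos: [0.4279, -0.3018, 0.1492]
eef_rot: [0.63, 0.777, 0.001, 0.002]
ft_force: [0.9, -0.1, -1.3]
width: 0.0358
grip_force: 40.0
```

```bash
python3 - <<'E'
from h import *
go(.5926,-.136,.13,4);print(telemetry.read_state()['ee_pos'])
E
```

```text
[0.05 0.02 1.58] [3.206 4.881 0.494]
[ 0.42792701 -0.30175366  0.14919955]
```

>>> drive_tool(
  series=[0,0,0.3,0.5,0.7,0.2,-1,0,0,0.6,1,1.5,0.3,-1,0,0,0.9,1.5,2.3,0.3,-1,0,0,1.2,2,3.1,0.3,-1,0,0,1.4,2.5,3.8,0.3,-1,0,0,1.58,2.9,4.4,0.3,-1,0,0,1.58,3.1,4.75,0.3,-1,0,0,1.58,3.2,4.88,0.3,-1,0,0,1.58,3.2,4.88,0.3,-1,0,0,1.58,3.2,4.88,0.3,-1],
)

```text
time: 4.98
ee_pos: [0.59, -0.1366, 0.1337]
eef_rot: [0.682, 0.731, -0.001, -0.001]
ft_force: [-0.9, -0.8, -1.0]
width: 0.0355
grip_force: 40.0
```

```bash
python3 - <<'E'
from h import *
s=camera('side');t=camera('top')
cv2.imwrite('pics/m1.png',np.vstack([cv2.resize(s[150:240,240:400,::-1],(640,360)),cv2.resize(t[150:210,290:450,::-1],(640,240))]))
H,S,V=cv2.split(cv2.cvtColor(t,cv2.COLOR_RGB2HSV))
k=comp((H<15)&(S>150)&(V>60),300,150,450,250);print(rect('top',k,.135),k[:,0].min(0),k[:,0].max(0))
go(.5926,-.136,.053,4);print(telemetry.read_state()['ee_pos'])
E
```

```text
Traceback (most recent call last):
  File "h.py", line 17, in comp
    return max(cs,key=cv2.contourArea)
ValueError: max() iterable argument is empty
```

View pics/m1.png

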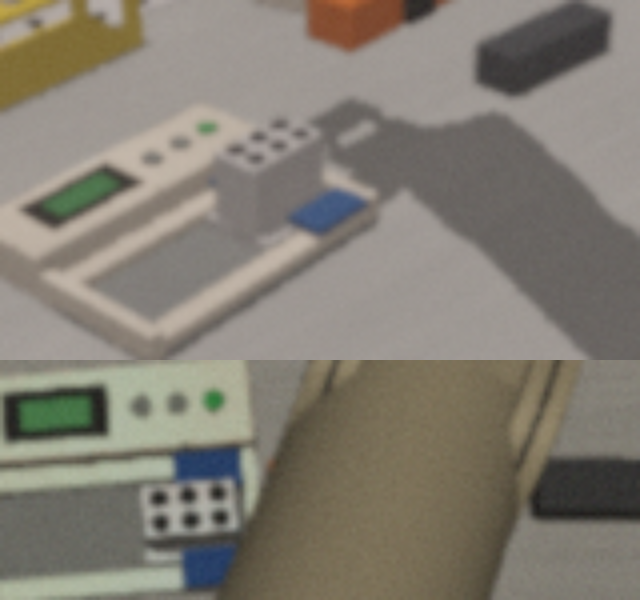

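The block's front end is at crop (350,25), level and well above the insert at (270,180). The arm hides the block in the top view. Next I'll lower it behind the insert.

```bash
python3 - <<'E'
from h import *
go(.5926,-.136,.053,3.9);print(telemetry.read_state()['ee_pos'])
E
```

```text
[-0.01  0.   -0.01] [0.03  0.069 2.038]
[ 0.58997776 -0.1373733   0.13450866]
```

>>> drive_tool(
  series=[0,0,0,0.03,0.06,0.5,-1,0,0,0,0.03,0.06,1,-1,0,0,0,0.03,0.06,1.5,-1,0,0,0,0.03,0.06,1.9,-1,0,0,0,0.03,0.06,2.0,-1,0,0,0,0.03,0.06,2.0,-1],
)

```text
time: 5.58
ee_pos: [0.5922, -0.1351, 0.054]
eef_rot: [0.683, 0.731, -0.001, -0.001]
ft_force: [-0.3, 0.0, -0.2]
width: 0.0359
grip_force: 40.0
```

```bash
python3 - <<'E'
from h import *
s=camera('side')
cv2.imwrite('pics/m2.png',cv2.resize(s[150:240,240:400,::-1],(800,450)))
st=telemetry.read_state();print(st['ee_pos'],st['ft_force']);go(.588,-.067,.053,3.9)
E
```

```text
[ 0.59312128 -0.13515514  0.05523017] [ 0.17243165  0.1549074  -0.58597207]
[-0.  0.  0.] [ 1.709 -0.011  0.056]
```

View pics/m2.png

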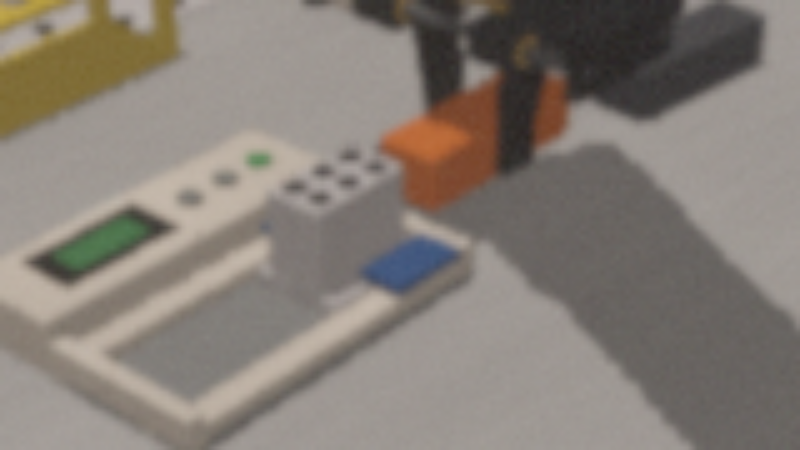

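The block's front end (430,160) is lined up behind the insert (330,220), with a small gap. Pushing now.

>>> drive_tool(
  series=[0,0,0,0.12,0,0.03,-1,0,0,0,0.25,0,0.03,-1,0,0,0,0.37,0,0.03,-1,0,0,0,0.5,0,0.03,-1,0,0,0,0.62,0,0.03,-1,0,0,0,0.75,0,0.03,-1,0,0,0,0.87,0,0.03,-1,0,0,0,1.0,0,0.03,-1,0,0,0,1.12,0,0.03,-1,0,0,0,1.25,0,0.03,-1],
)

```text
time: 6.47
ee_pos: [0.5905, -0.0877, 0.055]
eef_rot: [0.683, 0.73, -0.001, 0.002]
ft_force: [-0.0, -11.3, 1.7]
width: 0.0354
grip_force: 40.0
```

>>> drive_tool(
  series=[0,0,0,0.12,0,0,-1,0,0,0,0.25,0,0,-1,0,0,0,0.37,0,0,-1,0,0,0,0.5,0,0,-1,0,0,0,0.5,0,0,-1,0,0,0,0.5,0,0,-1],
)

```text
time: 6.97
ee_pos: [0.5887, -0.0631, 0.0536]
eef_rot: [0.681, 0.732, 0.0, -0.0]
ft_force: [-0.4, 0.4, -1.0]
width: 0.0356
grip_force: 40.0
```

```bash
python3 - <<'E'
from h import *
s=camera('side');t=camera('top')
cv2.imwrite('pics/m3.png',np.vstack([cv2.resize(s[170:240,225:385,::-1],(640,280)),cv2.resize(t[145:215,270:380,::-1],(480,305))[:,:,:].repeat(1,1) if 0 else cv2.resize(t[145:215,250:410,::-1],(640,280))]))
st=telemetry.read_state();print(st['ee_pos'],st['ft_force'])
E
```

```text
[ 0.58853873 -0.0637076   0.05349262] [ 0.36617674  0.15018339 -1.14841323]
```

View pics/m3.png

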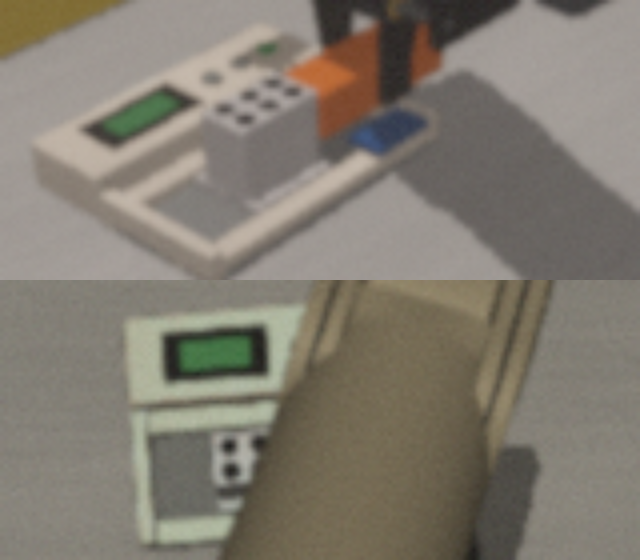

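The insert (crop 260,130) is upright and past the lips, with its flange in the open part of the channel. I'll back off, lift, and carry the block back.

>>> drive_tool(
  series=[0,0,0,-0.3,0,0,-1,0,0,0,-0.8,0,-0.1,-1,0,0,0,-1.4,0,-0.4,-1,0,0,0,-2,0,-0.8,-1,0,0,0,-2.6,0,-1.2,-1,0,0,0,-3.1,0,-1.5,-1,0,0,0,-3.5,0,-1.5,-1,0,0,0,-3.7,0,-1.5,-1,0,0,0,-3.7,0,-1.5,-1],
)

```text
time: 7.82
ee_pos: [0.5981, -0.215, 0.1134]
eef_rot: [0.683, 0.73, -0.001, 0.0]
ft_force: [-0.5, -0.2, -1.5]
width: 0.0359
grip_force: 40.0
```

```bash
python3 - <<'E'
from h import *
t=camera('top');cv2.imwrite('pics/t4.png',t[:,:,::-1])
go(.427,-.301,.06,11.9)
E
```

```text
[-0.01 -0.   -1.6 ] [-1.906 -4.423  1.33 ]
```

>>> drive_tool(
  series=[0,0,-0.3,-0.2,-0.7,0,-1,0,0,-0.7,-0.5,-1.5,0,-1,0,0,-1,-0.9,-2.3,0,-1,0,0,-1.3,-1.3,-3.1,0,-1,0,0,-1.6,-1.6,-3.8,0.2,-1,0,0,-1.6,-1.8,-4.2,0.6,-1,0,0,-1.6,-1.9,-4.42,1,-1,0,0,-1.6,-1.9,-4.42,1.3,-1,0,0,-1.6,-1.9,-4.42,1.3,-1,0,0,-1.6,-1.9,-4.42,1.3,-1],
)

```text
time: 8.7
ee_pos: [0.4288, -0.2988, 0.0612]
eef_rot: [0.629, 0.778, -0.0, -0.001]
ft_force: [-0.1, -0.0, -0.9]
width: 0.0363
grip_force: 40.0
```

```bash
python3 - <<'E'
from h import *
go(.427,-.301,.0265,11.9)
im=cv2.imread('pics/t4.png');H,S,V=cv2.split(cv2.cvtColor(im,cv2.COLOR_BGR2HSV))
cv2.imwrite('pics/d4.png',cv2.resize(im[140:220,270:370],None,fx=6,fy=6,interpolation=cv2.INTER_CUBIC))
E
```

```text
[-0.01 -0.01  0.04] [-0.046 -0.055  0.867]
```

View pics/d4.png

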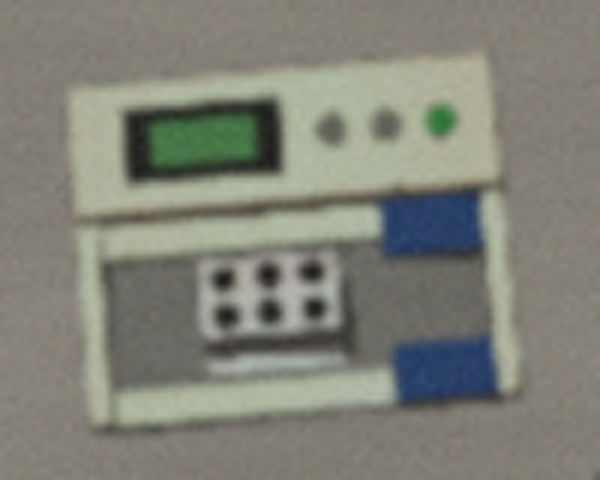

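The insert is free: its top corners are at about (197,261), (338,250), (343,330) and (203,340), clear of both lips. Now I'll lay the block down.

>>> drive_tool(
  series=[0,0,0,-0.03,-0.04,0.3,-1,0,0,0,-0.03,-0.04,0.5,-1,0,0,0,-0.03,-0.04,0.65,-1,0,0,0,-0.03,-0.04,0.75,-1,0,0,0,-0.03,-0.04,0.82,-1,0,0,0,-0.03,-0.04,0.86,-1,0,0,0,-0.03,-0.04,0.86,-1,0,0,0,-0.03,-0.04,0.86,-1],
)

```text
time: 9.37
ee_pos: [0.4268, -0.3018, 0.0274]
eef_rot: [0.629, 0.777, 0.0, 0.0]
ft_force: [-0.1, -0.6, -1.9]
width: 0.0358
grip_force: 40.0
```

```bash
python3 - <<'E'
from h import *
I=ray('top',np.array([(197,261),(338,250),(343,330),(203,340)])/6+[270,140]-.42,.061);print(I.mean(0))
s=telemetry.read_state();print(s['ee_pos'],s['ft_force'])
E
```

```text
[0.58236085 0.01996424 0.061     ]
[ 0.42679054 -0.30180084  0.02740116] [-0.11822294 -0.57268135 -1.87645096]
```

>>> drive_tool(
  series=[0,0,0,0,0,0.02,-1,0,0,0,0,0,0.03,-1,0,0,0,0,0,0.03,-1,0,0,0,0,0,0.02,-0.05,0,0,0,0,0,0.02,0.2,0,0,0,0,0,0.02,0.7,0,0,0,0,0,0.02,0.7,0,0,0,0,0,0.02,0.7,0,0,0,0,0,0.02,0.7,0,0,0,0,0,0.02,0.7],
)

```text
time: 10.2
ee_pos: [0.4267, -0.3016, 0.0264]
eef_rot: [0.629, 0.777, 0.0, -0.0]
ft_force: [-1.0, 0.0, -0.2]
width: 0.0706
grip_force: 0.0
```

>>> drive_tool(
  series=[0,0,0,0,0,-0.3,0.7,0,0,0,0,0,-1,0.7,0,0,0,0,0,-2,0.7,0,0,0,0,0,-3,0.7,0,0,0,0,0,-3.5,0.7,0,0,0,0,0,-3.5,0.7],
)

```text
time: 10.7
ee_pos: [0.4285, -0.3033, 0.1719]
eef_rot: [0.63, 0.777, 0.002, 0.004]
ft_force: [0.6, -0.8, 0.9]
width: 0.074
grip_force: 0.0
```

```bash
python3 - <<'E'
from h import *
go(.583,.020,.13,3.9)
E
```

```text
[0.08 0.04 1.61] [7.111 5.447 1.059]
```

>>> drive_tool(
  series=[0,0,1.6,7.1,5.45,0,0.38,0,0,1.6,7.1,5.45,0,0.38,0,0,1.6,7.1,5.45,0,0.38,0,0,1.6,7.1,5.45,0,0.38,0,0,1.6,7.1,5.45,0,0.38,0,0,1.6,7.1,5.45,0,0.38,0,0,1.6,7.1,5.45,0,0.38,0,0,1.6,7.1,5.45,0,0.38,0,0,1.6,7.1,5.45,0,0.38,0,0,1.6,7.1,5.45,0.5,0.38],
)

```text
time: 11.53
ee_pos: [0.5844, 0.0297, 0.1491]
eef_rot: [0.679, 0.734, 0.003, 0.001]
ft_force: [0.0, 0.8, 0.2]
width: 0.0602
grip_force: 0.0
```

>>> drive_tool(
  series=[0,0,0,0,0,0,0.38,0,0,0,0,0,0,0.38,0,0,0,0,0,0,0.38,0,0,0,0,0,0,0.38],
)

```text
time: 11.87
ee_pos: [0.581, 0.0202, 0.1476]
eef_rot: [0.683, 0.731, 0.0, 0.0]
ft_force: [0.6, -0.9, 0.8]
width: 0.0599
grip_force: 0.0
```

```bash
python3 - <<'E'
from h import *
s=camera('side')
cv2.imwrite('pics/m5.png',cv2.resize(s[140:240,240:440,::-1],(800,400)))
print(telemetry.read_state()['ee_pos'])
go(.583,.020,.053,3.9)
E
```

```text
[0.58100168 0.02038941 0.1475638 ]
[ 0.01 -0.    0.  ] [-0.014  0.046  2.364]
```

View pics/m5.png

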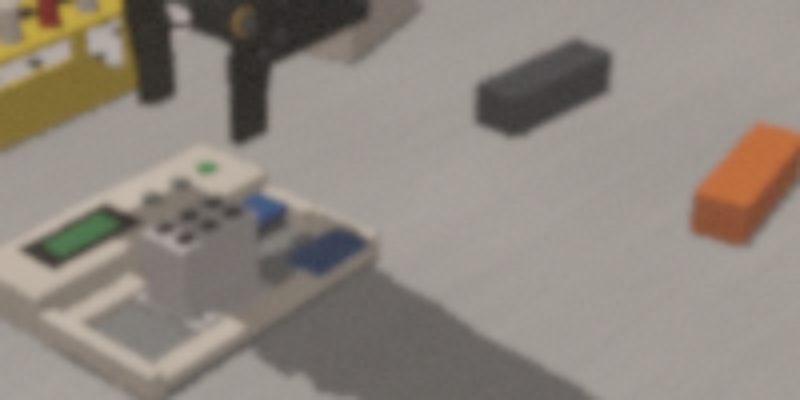

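The orange block lies flat at crop (750,185), and the gripper is above the insert (200,250). I'll descend to keep the tips above panel height, then grip.

>>> drive_tool(
  series=[0,0,0,0,0.04,0.5,0.38,0,0,0,0,0.04,1,0.38,0,0,0,0,0.04,1.5,0.38,0,0,0,0,0.04,1.9,0.38,0,0,0,0,0.04,2.15,0.38,0,0,0,0,0.04,2.28,0.38,0,0,0,0,0.04,2.28,0.38,0,0,0,0,0.04,2.28,0.38],
  grip_force=25,
)

```text
time: 12.58
ee_pos: [0.5829, 0.0214, 0.0561]
eef_rot: [0.682, 0.731, 0.0, 0.0]
ft_force: [2.0, -0.5, 0.1]
width: 0.0598
grip_force: 0.0
```

>>> drive_tool(
  series=[0,0,0,0,0,0,0.1,0,0,0,0,0,0,0,0,0,0,0,0,0,-0.1,0,0,0,0,0,0,-0.2,0,0,0,0,0,0,-1,0,0,0,0,0,0,-1,0,0,0,0,0,0,-1,0,0,0,0,0,0,-1],
)

```text
time: 13.25
ee_pos: [0.5828, 0.0217, 0.0556]
eef_rot: [0.682, 0.731, 0.0, 0.0]
ft_force: [1.9, 0.3, 2.1]
width: 0.034
grip_force: 25.0
```

>>> drive_tool(
  series=[0,0,0,0,0,-0.1,-1,0,0,0,0,0,-0.3,-1,0,0,0,0,0,-0.6,-1,0,0,0,0,0,-1,-1,0,0,0,0,0,-1.4,-1,0,0,0,0,0,-1.8,-1,0,0,0,0,0,-2.1,-1,0,0,0,0,0,-2.2,-1,0,0,0,0,0,-2.2,-1],
)

```text
time: 14.0
ee_pos: [0.5829, 0.0217, 0.1446]
eef_rot: [0.682, 0.731, 0.001, 0.0]
ft_force: [0.4, 0.5, -3.4]
width: 0.0341
grip_force: 25.0
```

```bash
python3 - <<'E'
from h import *
go(.555,.303,.14,3.9);print(telemetry.read_state()['ft_force'])
E
```

```text
[ 0.02 -0.01  0.02] [ 7.065 -0.205  0.118]
[ 0.42486633  0.48977475 -3.39941343]
```

>>> drive_tool(
  series=[0,0,0,0.3,0,0,-1,0,0,0,0.9,0,0,-1,0,0,0,1.7,0,0,-1,0,0,0,2.5,-0.05,0,-1,0,0,0,3.3,-0.1,0,-1,0,0,0,4.1,-0.1,0,-1,0,0,0,4.9,-0.15,0,-1,0,0,0,5.6,-0.2,0,-1,0,0,0,6.2,-0.2,0,-1,0,0,0,6.6,-0.2,0,-1],
)

```text
time: 14.83
ee_pos: [0.5539, 0.2885, 0.1418]
eef_rot: [0.681, 0.733, -0.001, -0.001]
ft_force: [0.9, 0.2, -4.1]
width: 0.0339
grip_force: 25.0
```

>>> drive_tool(
  series=[0,0,0,0.25,0,0,-1,0,0,0,0.4,0,0,-1,0,0,0,0.45,0,0,-1,0,0,0,0.45,0,0,-1,0,0,0,0.45,0,0,-1],
)

```text
time: 15.25
ee_pos: [0.5553, 0.3007, 0.1433]
eef_rot: [0.683, 0.731, -0.0, 0.0]
ft_force: [-1.0, 0.7, -2.6]
width: 0.034
grip_force: 25.0
```

```bash
python3 - <<'E'
from h import *
s=camera('side')
cv2.imwrite('pics/m6.png',cv2.resize(s[130:340,100:400,::-1],(750,525)))
print(telemetry.read_state()['ee_pos'])
go(.555,.303,.0545,3.9)
E
```

```text
[0.55523324 0.30074219 0.1433898 ]
[ 0.  0. -0.] [ 5.800e-02 -2.000e-03  2.222e+00]
```

View pics/m6.png

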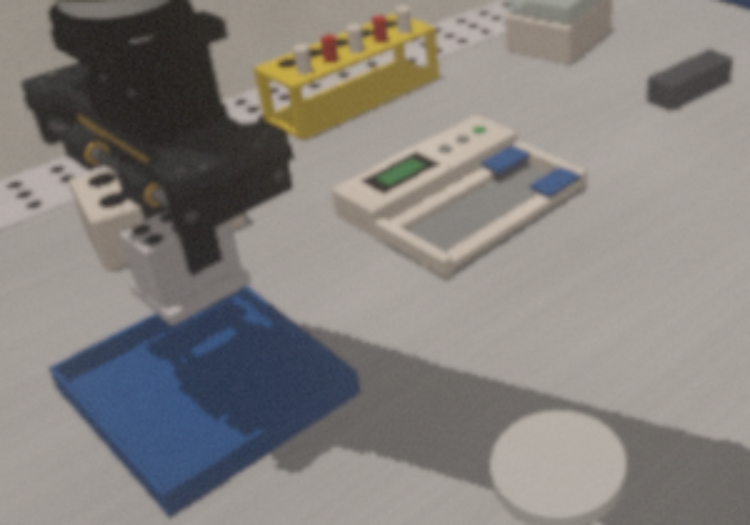

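The insert hangs upright in the grip at (190,265) over the tray. Lowering it gently.

>>> drive_tool(
  series=[0,0,0,0.05,0,0.3,-1,0,0,0,0.05,0,0.7,-1,0,0,0,0.05,0,1.1,-1,0,0,0,0.05,0,1.5,-1,0,0,0,0.05,0,1.8,-1,0,0,0,0.05,0,2,-1,0,0,0,0.05,0,2.1,-1,0,0,0,0.05,0,2.15,-1,0,0,0,0.05,0,2.18,-1,0,0,0,0.05,0,2.18,-1],
)

```text
time: 16.13
ee_pos: [0.5549, 0.3045, 0.0565]
eef_rot: [0.682, 0.731, 0.0, 0.0]
ft_force: [-0.1, -0.3, -2.1]
width: 0.0338
grip_force: 25.0
```

>>> drive_tool(
  series=[0,0,0,0,0,0.02,-1,0,0,0,0,0,0.04,-1,0,0,0,0,0,0.05,-1,0,0,0,0,0,0.05,-1],
)

```text
time: 16.47
ee_pos: [0.5546, 0.3044, 0.0542]
eef_rot: [0.682, 0.731, 0.0, -0.0]
ft_force: [0.2, 0.4, -2.7]
width: 0.0336
grip_force: 25.0
```

>>> drive_tool(
  series=[0,0,0,0,0,0.01,-1,0,0,0,0,0,0.02,-1,0,0,0,0,0,0.03,-1,0,0,0,0,0,0.03,-1],
)

```text
time: 16.8
ee_pos: [0.5547, 0.3044, 0.0536]
eef_rot: [0.682, 0.731, 0.0, -0.0]
ft_force: [-2.8, -2.0, 5.7]
width: 0.0341
grip_force: 25.0
```

In contact with the tray floor, so I'll release and retreat.

>>> drive_tool(
  series=[0,0,0,0,0,-0.01,-0.1,0,0,0,0,0,-0.01,0.1,0,0,0,0,0,-0.01,0.4,0,0,0,0,0,-0.01,0.4,0,0,0,0,0,-0.01,0.4,0,0,0,0,0,-0.01,0.4],
)

```text
time: 17.3
ee_pos: [0.5546, 0.3044, 0.0533]
eef_rot: [0.682, 0.731, 0.0, 0.0]
ft_force: [0.4, 0.3, -0.1]
width: 0.0588
grip_force: 0.0
```

>>> drive_tool(
  series=[0,0,0,0,0,-0.2,0.4,0,0,0,0,0,-0.6,0.4,0,0,0,0,0,-1.2,0.4,0,0,0,0,0,-2,0.4,0,0,0,0,0,-3,0.4,0,0,0,0,0,-3.5,0.4,0,0,0,0,0,-3.5,0.4,0,0,0,0,0,-3.5,0.4],
)

```text
time: 17.97
ee_pos: [0.5552, 0.3046, 0.1951]
eef_rot: [0.682, 0.731, 0.001, 0.0]
ft_force: [1.2, -0.5, -0.9]
width: 0.0606
grip_force: 0.0
```

```bash
python3 - <<'E'
from h import *
s=camera('side')
cv2.imwrite('pics/m7.png',s[:,:,::-1]);st=telemetry.read_state();print(st['ee_pos'],st['ft_force'])
E
```

```text
[0.55442926 0.30432219 0.19339984] [-0.26607763 -0.90435716 -0.63163899]
```

View pics/m7.png

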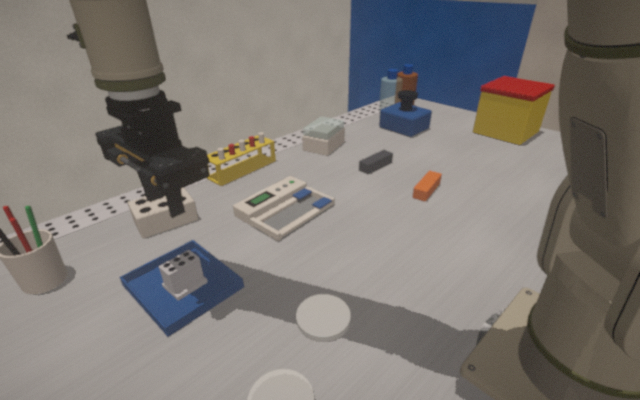

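The insert stands upright in the tray at (182,273), the orange block lies on the bench at (427,185), and the robot is clear of everything.

```bash
python3 -c "
from bench import r
print(r.close_job())"
```

```text
the job is handed in; nothing more can be done
None
```

I knocked the insert clear of the lips with the orange block, laid the block back on the bench, set the insert upright in the blue tray, and handed the job in at about 18 s; no verdict was returned.

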